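# Unload the battery charger with tip-out wells

### The arm

A 6-joint arm with a two-finger parallel gripper is mounted at the origin on a cart in front of the work surface, level with it; the furniture and walls round the work are solid. World frame = base frame: x ahead of the robot, y to its left, z up, the work surface at z = 0. Lengths are in m, angles in rad, forces in N, time in s.
With the tool pointing down it reaches from about 0.275 to 0.85 m from the base axis. Payload 19 kg.
Tool frame: the origin (TCP) lies midway between the tips of the shut fingers; the grasp point (between the pads) lies 19 mm behind it; z points along the fingers, y is the line along which they close (so a half turn about z gives the same grasp; the last joint's range is limited). The gripper opens to 85 mm and grips with 20 to 120 N. Pads are 22 mm wide; open, the fingers measure 114 mm over their backs; the gripper's body (76 mm by 85 mm) begins 54 mm behind the grasp point. The pads swing forward as they close: fully open they stand 13 mm farther back than shut.
Start: joints at [-1.304, 0.15, 1.437, -0, 1.554, -0.134], TCP at [0.224, -0.529, 0.194] pointing down, gripper open.
Joint ranges: [-2.8, 2.8], [-0.68, 2.1], [0.12, 2.68], [-1.39, 4.53], [0.16, 2.79], [-2.81, 2.81]. Speed limits (rad/s): [1.89, 1.89, 2.22, 3.01, 3.01, 3.01].

### API

Orientations are given as [roll, pitch, yaw] about the fixed x, y, z axes, in that order (R = Rz(yaw) Ry(pitch) Rx(roll)).
In Python, from workcell import * gives the robot as it stands.
- The arm moves only by the tool send_rows, never from a script. Its argument "motion" is a list of rows, each a list of 7 numbers: the turn, a rotation vector about the world's x, y, z in degrees, then the shift along the world's x, y, z in cm, then the finger opening in cm, from 0 to 8.54. A call has 1 to 12 rows; each row shifts and turns the commanded pose from where the row before left it; what a row does not reach is not made up. A row lasts 1/8 s, in which the tool goes at most 62.5 mm and 10.7 degrees, less where a joint would pass 70% of its speed; a pose out of reach is approached as far as the arm can. A call with a gripper value outside its range is refused whole. The fingers move at their own pace and stop on an object; the grip force is fixed at half the most. Time passes only in rows, so rows that do not move let the fingers close. It gives the time, the measured TCP pose, the force, the opening and the grip force at its end, in the units of the state.
- sense(): the state, without advancing time (a new reading comes with each control period).
- camera(name): name is "scene" or "top"; returns a dict with "pixels" (384x512x3 uint8, blue, green, red), "depth" (384x512 float32, m along the optical axis (not along the pixel's ray), 0 where there is no reading), "fx", "fy", "cx", "cy" (pixels), "rvec" (rotation vector, rad) and "tvec" (3), from world to camera coordinates, as OpenCV has them. Camera axes: x right, y down, z forward; pixel columns grow to the right and rows downward; lengths in m; the calibration is good to about 2 mm. A picture is of the moment at which its call begins.
- sign_off(): hands the job in; it is judged then, once.
The state is a dict: "time_s": time; "joints": joint angles; "joint_velocities": joint speeds; "effort": joint torques, N m; "tool_pos": TCP position; "tool_rot": TCP orientation; "contact_force": force on the tool from outside, world axes, zero at the start; "ft_torque": the same for the moment, N m; "gripper_width": opening from 0.0 (shut) to 1.0 (fully open); "gripper_force": force on a finger pad.
Only numpy, scipy, OpenCV 4.12 (cv2) and the standard library are available. Lean on these libraries where they do the work, as an engineer would, in place of code of your own. Each camera call takes 0.05 s, during which the arm holds its last target. There are 200 camera calls.

### The job

The battery packs in the bench charger are charged: clear the wooden offcut out of the blue tray, laying it flat on the bench, turn the charger's dial fully anticlockwise to off, and then pull the red-handled retaining bar out until it catches at its stop. Take every pack out of its well - they sit flush, so press down the end away from the bar to tip the bar end up - and lay them flat, right way up and side by side in the blue tray; finally push the bar fully home over the empty wells. Leave the dial off and do not disturb the other things on the bench.

Things in the scene. Friction and masses are not known exactly. Their poses are not given: they have to be found in the camera images.
- charger: grey bench charger, fixed to the bench, 156 mm (own x) by 260 mm (own y), with a black foot 46 mm high standing 25 mm out in front (-x); its flat top (deck) is 96 mm above the bench. Origin at bench level; own +x points away from the robot (yaw within 0.1 rad). Three wells open in the deck, side by side along own y; the retaining bar lies on the deck along their near (-x) ends, the dial is at the right
- well_1 (a point): centre of the mouth of the rightmost well (level with the deck, charger's own y = -30.5 mm), axes as the charger's. Every well is 103.5 mm (x) by 49 mm (y), 1.5 to 2 mm more all round than a pack, whose top lies flush with the deck. The well floor is level, 22 mm down, under the pack's -x half; from the ridge, just past the pack's balance point, it slopes down 20 degrees under its +x half
- well_2 (a point): the same for the second well (own y = +31.5 mm). Tipping: with the bar out, press down on the pack's top on its yellow patch (about 33 mm past its middle toward +x) with a few N: that spot goes down 12 mm and 5 mm toward +x as the pack rocks over the ridge by 20 degrees; it stays tipped when let go. While the bar is home it covers the -x ends and the packs cannot tip
- well_3 (a point): the same for the leftmost well (own y = +93.5 mm). The -x end of a tipped pack stands 15 mm above the deck (8 mm at 22 mm from its end), free on both sides to be gripped across its 46 mm width and drawn out
- bar (a joint): travel of the retaining bar toward the charger's own -x, in m: 0 = home (its edge 8 mm over the packs' ends), 0.024 = out at its stop. A spring draws it home with up to 6 N over the first 0.019 m; beyond that a catch draws it to the stop and holds it there. To close it, push it to +x with about 6 N until the spring takes over and carries it home
- bar_grip (a point): middle of the bar's red upright handle, moves with the bar, 118 mm above the bench; handle 10 mm thick (charger's x), 52 mm wide (charger's y), its top 13 mm above this point. The steel bar under it is 7 mm high on the deck and reaches from 6 mm before this point (-x) to 20 mm behind it (+x)
- dial (a joint): angle of the charger's dial in rad: 0 = off, the end stop fully anticlockwise seen from above; grows clockwise; starts between 1.0 and 2.3; stays where it is left (friction 0.04 N m)
- dial_grip (a point): on the dial's vertical axis, 116 mm above the bench, at the right of the charger; black knob with an upright grip 40 mm long (along this frame's x, white pointer at +x) and 13 mm wide (this frame's y), reaching from 8 to 29 mm above the deck on a round foot of 45 mm; the frame turns with the dial
- tray: blue shallow steel tray, loose, 0.6 kg, 118 mm (own x) by 262 mm (own y), 28 mm high, 4 mm walls, inner floor 10 mm above its underside; origin at the centre of its underside. Room for three packs lying across it (pack length along the tray's x) at own y = -74, 0 and +74 mm
- pack_1: flat black battery pack with a yellow band, 1 of three alike (None if absent), 0.15 to 0.31 kg, 100 mm long (own x), 46 mm wide (own y), 22 mm high; origin at the centre of its underside, z up through its top. The last 8 mm at its +x end are only 8 mm high. Starts flat in a well, axes as the charger's
- pack_2: flat black battery pack with a yellow band, 2 of three alike (None if absent), 0.15 to 0.31 kg, 100 mm long (own x), 46 mm wide (own y), 22 mm high; origin at the centre of its underside, z up through its top. The last 8 mm at its +x end are only 8 mm high. Starts flat in a well, axes as the charger's
- pack_3: flat black battery pack with a yellow band, 3 of three alike (None if absent), 0.15 to 0.31 kg, 100 mm long (own x), 46 mm wide (own y), 22 mm high; origin at the centre of its underside, z up through its top. The last 8 mm at its +x end are only 8 mm high. Starts flat in a well, axes as the charger's
- offcut: wood offcut, 45 mm (own x) by 90 mm (own y) by 20 mm high, 0.03 kg, origin at the centre of its underside; starts lying in the tray, is to lie on the bench (there is free bench left of the tray and right of it)
- tape: yellow tape measure, 62 x 75 x 37 mm, on the bench at the right; not part of the job

How it is judged:
On the way, in this order (a step that is already met when the one before it is completed fails the run):
1. the dial is turned fully anticlockwise to off (value of joint dial below 0.06 rad), for 0.2 s.
2. the retaining bar is pulled out to its stop (value of joint bar above 0.022 m and value of joint dial below 0.08 rad), for 0.2 s.
At the end, for the whole second after the job is handed in: every pack there lies flat (within 7 degrees), right way up and at rest on the tray floor, not stacked, its middle within 108 mm lengthwise and 40 mm crosswise of the tray middle; bar home (within 3 mm), dial off (within 0.08 rad), offcut flat on the bench (value of joint dial below 0.08 rad and value of joint bar below 0.003 m and height (world z) of offcut below 0.005 m and angle between offcut's own z axis and vertical below 0.15 rad and linear speed of each of offcut, pack_1, pack_2, pack_3 below 0.02 m/s and x of pack_1 in the frame of tray between -0.04 and 0.04 m and y of pack_1 in the frame of tray between -0.108 and 0.108 m and z of pack_1 in the frame of tray between 0.005 and 0.016 m and angle between each of pack_1, pack_2, pack_3's own z axis and vertical below 0.12 rad and x of pack_2 in the frame of tray between -0.04 and 0.04 m and y of pack_2 in the frame of tray between -0.108 and 0.108 m and z of pack_2 in the frame of tray between 0.005 and 0.016 m and x of pack_3 in the frame of tray between -0.04 and 0.04 m and y of pack_3 in the frame of tray between -0.108 and 0.108 m and z of pack_3 in the frame of tray between 0.005 and 0.016 m); the robot touches nothing.
It fails at once if the tape measure is shifted by more than 30 mm (distance of tape from where it was at the start of the episode above 0.03 m).
Of pack_1, pack_2, pack_3 only 2 to 3 are there at a start; the rules pass over those that are not, and their reading is None.
At some moment in a run one of tray may be knocked a few centimetres aside while the robot is not near it.
Once in a run the grip may slacken for a moment while it holds something.
It also fails if it takes over 200 s, if anything falls off the work surface, if the arm or the gripper's body presses on something with over 40 N, if the wrist force passes 120 N, or if a joint passes its speed limit or range.

## Working session

There is one attempt and no reset: what is moved stays moved. The work goes in short steps, Python scripts to look and compute and a tool call to move; the robot and the scene stay as the last step left them, time stands still between calls to the robot, and variables do not carry over. Pictures are saved under pics/ and viewed, at most 14 in all, crops included, and the job is handed in when it is done.

Besides the shell and the picture viewer there is one more tool, called after "Emit:" in YAML: its name, and indented under it one key for each argument. send_rows: Moves the arm, as the interface text tells. Its arguments: {"type":"object","properties":{"motion":{"type":"array","items":{"type":"array","items":{"type":"number"}}}},"required":["motion"]}

```bash
mkdir -p pics; ls; cat > h.py <<'E'
from workcell import *
import numpy as np, cv2
def cam(n):
    c=camera(n); c['R']=cv2.Rodrigues(np.array(c['rvec'],float))[0]; c['t']=np.array(c['tvec'],float).ravel(); return c
def cloud(c):
    d=c['depth']; v,u=np.mgrid[0:d.shape[0],0:d.shape[1]]
    p=np.dstack([(u-c['cx'])/c['fx']*d,(v-c['cy'])/c['fy']*d,d])
    w=(p-c['t'])@c['R']; w[d<=0]=np.nan; return w
def ray(c,u,v,z):
    r=np.array([(u-c['cx'])/c['fx'],(v-c['cy'])/c['fy'],1])@c['R']; o=-c['R'].T@c['t']
    return o+r*(z-o[2])/r[2]
E
python3 - <<'E'
from h import *
for n in('top','scene'):
    c=cam(n); cv2.imwrite(f'pics/{n}0.png',c['pixels']); np.save(f'{n}0.npy',cloud(c)); print(n,-c['R'].T@c['t'],c['fx'])
print(sense())
E
```

```text
pics
top [ 0.34072286 -0.31589679  0.91801602] 414.0019164347825
scene [-0.03450939 -0.89661825  0.54731848] 453.4321527891362
{'time_s': 0.1, 'joints': array([-1.30399439e+00,  1.50908986e-01,  1.43790601e+00,  4.35027975e-06,
        1.55380528e+00, -1.33979429e-01]), 'joint_velocities': array([-0.0005815 , -0.00249378,  0.00024268,  0.00105786, -0.00139714,
        0.00129516]), 'effort': array([ 5.05043063e-03, -7.14382625e+01, -5.71789813e+01, -1.43901289e-04,
        7.24066427e-03,  9.93474423e-07]), 'tool_pos': array([ 0.22425886, -0.52920128,  0.19378159]), 'tool_rot': array([-3.14057483e+00, -1.41578124e-04,  4.00781213e-01]), 'contact_force': array([0.13246177, 1.36198314, 0.17036317]), 'ft_torque': array([-0.03419122, -0.02354934,  0.07997565]), 'gripper_force': 0.0, 'gripper_width': 1.0011613284285432}
```

View pics/top0.png

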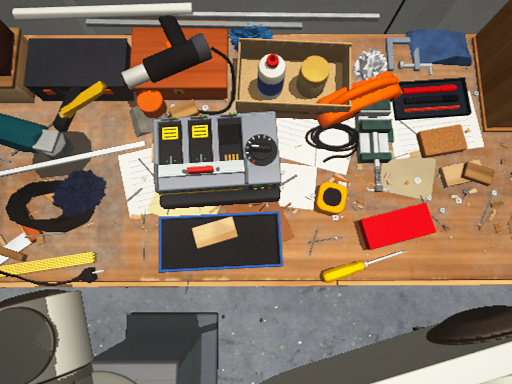

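View pics/scene0.png

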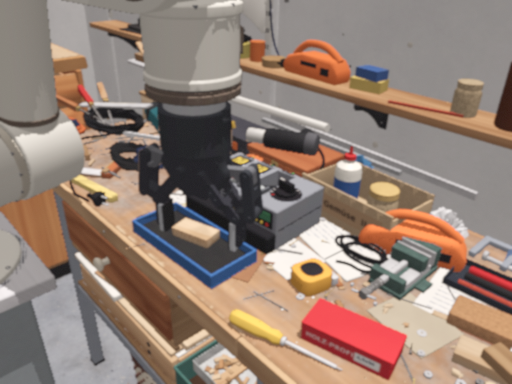

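```bash
cat >> h.py <<'E'
def rect(w,m):
    p=w[m][:,:2]; p=p[~np.isnan(p[:,0])].astype(np.float32); return cv2.minAreaRect(p),len(p)
def blob(m):
    m=cv2.morphologyEx(m.astype(np.uint8),cv2.MORPH_OPEN,np.ones((2,2)))
    n,l,s,c=cv2.connectedComponentsWithStats(m); i=1+np.argmax(s[1:,4]); return l==i
E
python3 - <<'E'
from h import *
c=cam('top'); w=cloud(c); im=c['pixels']; hsv=cv2.cvtColor(im,cv2.COLOR_BGR2HSV); H,S,V=[hsv[...,i].astype(int) for i in range(3)]
z=w[...,2]
Y,X=np.mgrid[0:384,0:512]
box=lambda a,b,cc,d:(X>a)&(X<b)&(Y>cc)&(Y<d)
def pr(n,m): m=blob(m); r,k=rect(w,m); ys,xs=np.where(m); print(n,r,k,np.nanmedian(z[m]),(xs.min(),xs.max(),ys.min(),ys.max()))
deck=box(145,290,105,210)&(abs(z-.096)<.004); pr('deck',deck)
pr('blue',box(150,295,205,280)&(H>100)&(H<125)&(S>130)&(V>60))
pr('wood',box(165,275,214,268)&(H>8)&(H<28)&(V>120))
pr('redhandle',box(170,240,155,185)&((H<8)|(H>172))&(S>150))
pr('tape',box(310,350,175,220)&(z>.02)&(z<.05))
for n,a in(('p3',(158,182,120,145)),('p2',(188,213,118,145)),('p1',(218,243,140,165))):
    pr(n,box(*a)&(H>20)&(H<35)&(S>130)&(V>130))
kn=box(240,280,128,170)&(z>.115)&(z<.135);pr('knob',kn)
for v in (125,140,150,158): print(v,[round(float(z[v,u]),3) for u in (170,185,200,215,222,230,238,245)])
cv2.imwrite('pics/crop.png',cv2.resize(im[105:280,145:290],None,fx=4,fy=3.4,interpolation=cv2.INTER_CUBIC)[:600])
for u,v in((162,215),(281,212)): print(w[v,u], ray(c,u,v,.028))
E
```

```text
deck ((0.5895936489105225, -0.2490226924419403), (0.17452669143676758, 0.2679344713687897), 4.448894023895264) 5931 0.09513938291640123 (np.int64(154), np.int64(282), np.int64(112), np.int64(191))
blue ((0.39613062143325806, -0.2470121532678604), (0.11623059958219528, 0.2653462588787079), 2.4639413356781006) 798 0.02845052078244584 (np.int64(160), np.int64(283), np.int64(213), np.int64(272))
wood ((0.4158700108528137, -0.2363435924053192), (0.044928908348083496, 0.09337542206048965), 16.276031494140625) 910 0.029123723896454623 (np.int64(193), np.int64(238), np.int64(218), np.int64(248))
redhandle ((0.5314514636993408, -0.2151068150997162), (0.007204064168035984, 0.05041707679629326), 2.5712087154388428) 153 0.1267269116792544 (np.int64(188), np.int64(213), np.int64(167), np.int64(174))
tape ((0.49521946907043457, -0.49595245718955994), (0.0698213130235672, 0.07417654991149902), 77.67822265625) 833 0.03490308066428545 (np.int64(317), np.int64(348), np.int64(182), np.int64(214))
p3 ((0.6146304607391357, -0.14791983366012573), (0.02708905003964901, 0.03203351050615311), 0.44759097695350647) 189 0.09572882098620615 (np.int64(163), np.int64(178), np.int64(128), np.int64(140))
p2 ((0.6195998787879944, -0.20991449058055878), (0.027966875582933426, 0.03165888413786888), 1.4238232374191284) 191 0.09586984976959871 (np.int64(193), np.int64(208), np.int64(126), np.int64(138))Traceback (most recent call last):
  File "<stdin>", line 13, in <module>
  File "<stdin>", line 6, in pr
  File "h.py", line 16, in blob
    n,l,s,c=cv2.connectedComponentsWithStats(m); i=1+np.argmax(s[1:,4]); return l==i
                                                     ~~~~~~~~~^^^^^^^^^
    return _wrapfunc(a, 'argmax', axis=axis, out=out, **kwds)
    return bound(*args, **kwds)
ValueError: attempt to get argmax of an empty sequence
```

```bash
python3 - <<'E'
from h import *
c=cam('top'); w=cloud(c); im=c['pixels']; z=w[...,2]
hsv=cv2.cvtColor(im,cv2.COLOR_BGR2HSV)
Y,X=np.mgrid[0:384,0:512]
m=blob((X>240)&(X<282)&(Y>128)&(Y<172)&(z>.112)&(z<.135)); r,k=rect(w,m); print('knob',r,k,np.nanmedian(z[m]))
m=(X>240)&(X<282)&(Y>128)&(Y<172)&(z>.112)&(hsv[...,1]<60)&(hsv[...,2]>170); print('white',w[m].mean(0),m.sum(),np.argwhere(m).tolist()[:10])
m2=(X>240)&(X<282)&(Y>128)&(Y<172)&(z>.100)&(z<.112); r,k=rect(w,m2); print('foot',r,k)
for v in (125,140,150,158): print(v,[round(float(z[v,u]),3) for u in (170,185,200,215,222,230,238,245)])
cv2.imwrite('pics/crop.png',cv2.resize(im[105:280,145:290],None,fx=4,fy=3.4,interpolation=cv2.INTER_CUBIC)[:600])
print(w[206:215,220]); print(w[266:276,220])
E
```

```text
knob ((0.5788430571556091, -0.3392469584941864), (0.015960078686475754, 0.041144296526908875), 9.199291229248047) 147 0.12315811183474779
white [ 0.58096412 -0.32292327  0.12392249] 12 [[145, 252], [145, 253], [145, 254], [145, 255], [145, 256], [145, 257], [145, 258], [146, 253], [146, 254], [146, 255]]
foot ((0.5688875913619995, -0.319501668214798), (0.04341429844498634, 0.08231846988201141), 35.64762496948242) 303
125 [0.081, 0.097, 0.096, 0.096, 0.058, 0.055, 0.055, 0.093]
140 [0.096, 0.093, 0.095, 0.096, 0.07, 0.068, 0.071, 0.094]
150 [0.094, 0.093, 0.098, 0.098, 0.071, 0.072, 0.073, 0.097]
158 [0.096, 0.097, 0.097, 0.094, 0.075, 0.076, 0.074, 0.107]
[[ 4.77302844e-01 -2.45114092e-01  2.57566286e-03]
 [ 4.75548874e-01 -2.44877370e-01 -8.20247008e-04]
 [ 4.73587051e-01 -2.44744360e-01 -2.87600807e-03]
 [ 4.70927397e-01 -2.44987182e-01 -6.69685497e-05]
 [ 4.68490054e-01 -2.45115517e-01  1.26163159e-03]
 [ 4.66278344e-01 -2.45121472e-01  1.00586722e-03]
 [ 4.63943402e-01 -2.45198656e-01  1.67348281e-03]
 [ 4.62073649e-01 -2.45007212e-01 -1.14115297e-03]
 [ 4.55929482e-01 -2.47352165e-01  2.89414545e-02]]
[[ 3.45804910e-01 -2.48489303e-01  2.73242854e-02]
 [ 3.43719143e-01 -2.48898478e-01  3.24201440e-02]
 [ 3.41665269e-01 -2.48860064e-01  3.16014927e-02]
 [ 3.39570552e-01 -2.46472337e-01 -2.92883620e-04]
 [            nan             nan             nan]
 [ 3.35319644e-01 -2.46524872e-01 -2.41045619e-04]
 [ 3.33187863e-01 -2.46463370e-01 -1.37682486e-03]
 [ 3.31081635e-01 -2.46608825e-01  2.28251156e-04]
 [ 3.28947896e-01 -2.46536686e-01 -1.04849478e-03]
 [ 3.26870947e-01 -2.46767405e-01  1.68861725e-03]]
```

View pics/crop.png

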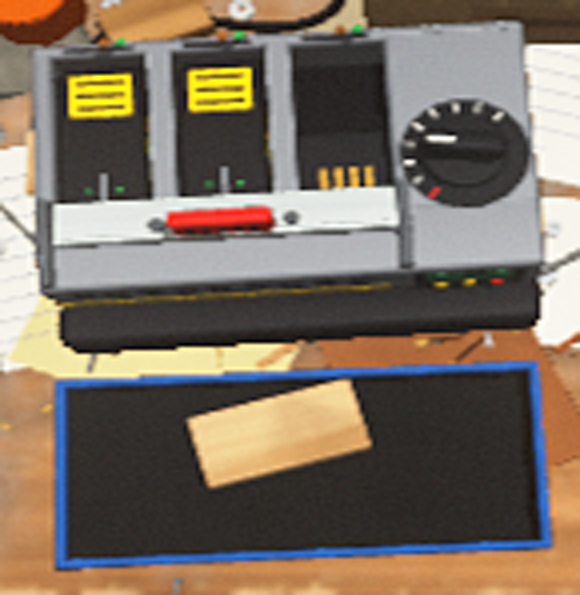

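Emit:
send_rows:
  motion:
    - [0, 0, 8.34, 1.81, 3.21, 0, 5.2]
    - [0, 0, 8.34, 1.81, 3.21, 0, 5.2]
    - [0, 0, 8.34, 1.81, 3.21, 0, 5.2]
    - [0, 0, 8.34, 1.81, 3.21, 0, 5.2]
    - [0, 0, 8.34, 1.81, 3.21, 0, 5.2]
    - [0, 0, 8.34, 1.81, 3.21, -1, 5.2]
    - [0, 0, 8.34, 1.81, 3.21, -1, 5.2]
    - [0, 0, 8.34, 1.81, 3.21, -1, 5.2]
    - [0, 0, 8.34, 1.81, 3.21, -2, 5.2]
    - [0, 0, 8.34, 1.81, 3.21, -2, 5.2]
    - [0, 0, 0, 0, 0, -2, 5.2]
    - [0, 0, 0, 0, 0, 0, 5.2]

```text
time_s: 1.7
tool_pos: [0.4048, -0.2077, 0.1033]
tool_rot: [-3.14, -0.002, 1.857]
contact_force: [-0.2, 0.3, 0.2]
gripper_width: 0.607
gripper_force: 0.0
```

Emit:
send_rows:
  motion:
    - [0, 0, 0, 0, 0, -3, 5.2]
    - [0, 0, 0, 0, 0, -3, 5.2]
    - [0, 0, 0, 0, 0, -1.5, 5.2]
    - [0, 0, 0, 0, 0, -0.8, 5.2]
    - [0, 0, 0, 0, 0, 0, 5.2]

```text
time_s: 2.33
tool_pos: [0.4055, -0.2087, 0.0217]
tool_rot: [-3.142, 0.0, 1.856]
contact_force: [0.2, -0.2, -0.2]
gripper_width: 0.612
gripper_force: 0.0
```

Emit:
send_rows:
  motion:
    - [0, 0, 0, 0, 0, -0.7, 5.2]
    - [0, 0, 0, 0, 0, 0, 5.2]
    - [0, 0, 0, 0, 0, 0, 3]
    - [0, 0, 0, 0, 0, 0, 3]
    - [0, 0, 0, 0, 0, 0, 3]
    - [0, 0, 0, 0, 0, 0, 3]

```text
time_s: 3.08
tool_pos: [0.4053, -0.2084, 0.0143]
tool_rot: [-3.142, 0.0, 1.856]
contact_force: [-1.4, 0.5, 0.3]
gripper_width: 0.351
gripper_force: 0.0
```

```bash
python3 - <<'E'
from h import *
c=cam('top'); a=c['pixels'][105:285,145:290]; b=cam('scene')['pixels'][110:310,90:310]
cv2.imwrite('pics/l1.png',np.hstack([cv2.resize(a,(400,500)),cv2.resize(b,(400,500))]))
E
```

```text
(no output)
```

View pics/l1.png

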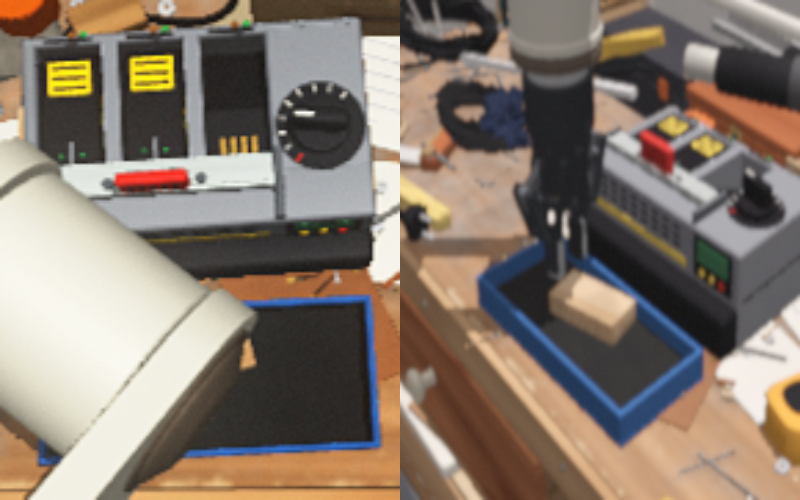

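Emit:
send_rows:
  motion:
    - [0, 0, 0, 0, 0, 4, 3]
    - [0, 0, 0, 0, 0, 5, 5.2]
    - [0, 0, 0, 0, 5, 2, 5.2]
    - [0, 0, 0, 0, 6, 0, 5.2]
    - [0, 0, 0, 0, 6, 0, 5.2]
    - [0, 0, 0, 0, 0, 0, 5.2]

```text
time_s: 3.92
tool_pos: [0.4051, -0.035, 0.1245]
tool_rot: [3.141, -0.0, 1.862]
contact_force: [0.2, -0.1, -0.2]
gripper_width: 0.607
gripper_force: 0.0
```

```bash
cat >> h.py <<'E'
def measure_tray(c=None):
    c=c or cam('top'); w=cloud(c); hsv=cv2.cvtColor(c['pixels'],cv2.COLOR_BGR2HSV); H,S,V=[hsv[...,i].astype(int) for i in range(3)]
    Y,X=np.mgrid[0:384,0:512]; bx=(X>120)&(X<320)&(Y>195)&(Y<290)
    m=bx&(H>100)&(H<125)&(S>130)&(V>60); print('tray',rect(w,blob(m)))
    m=bx&(H>8)&(H<28)&(V>120)&(w[...,2]>.015)&(w[...,2]<.05); m=blob(m); print('wood',rect(w,m),np.nanmedian(w[m][:,2]))
    return c
E
python3 - <<'E'
from h import *
c=measure_tray(); cv2.imwrite('pics/t2.png',cv2.resize(c['pixels'][105:285,100:290],None,fx=3,fy=3))
E
```

```text
tray (((0.39623749256134033, -0.2472594827413559), (0.11631196737289429, 0.2682287395000458), 2.4378552436828613), 842)
wood (((0.4158986210823059, -0.23741132020950317), (0.04418456554412842, 0.0912792831659317), 16.206806182861328), 892) 0.029182383625119886
```

View pics/t2.png

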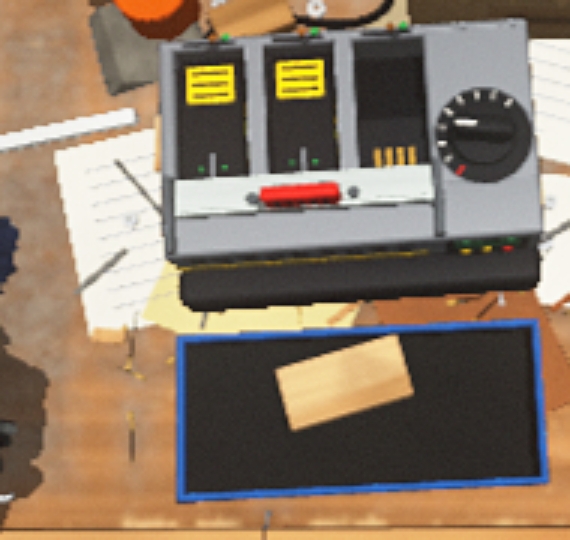

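```bash
python3 - <<'E'
from h import *
c=cam('scene')
def P(p):
    q=c['R']@np.array(p)+c['t']; return c['fx']*q[0]/q[2]+c['cx'],c['fy']*q[1]/q[2]+c['cy']
def cr(p): u,v=P(p); return round((u-90)*400/220),round((v-110)*500/200)
print('tcp',cr((.4053,-.2084,.0143)),cr((.4053,-.2084,.03)),'wood c',cr((.416,-.2365,.03)))
for s in(1,-1):
  for t in(1,-1): 
    print(s,t,cr((.416-.0126*t+.0216*s,-.2365+.0432*t+.0063*s,.03)))
w=cloud(c); im=c['pixels'];hsv=cv2.cvtColor(im,cv2.COLOR_BGR2HSV)
s=sense();print(s['tool_pos'],'now tcp px',P(s['tool_pos']))
cv2.imwrite('pics/s3.png',cv2.resize(im[60:310,60:320],None,fx=2.3,fy=2.3))
E
```

```text
tcp (169, 302) (168, 287) wood c (190, 296)
1 1 (171, 269)
1 -1 (233, 300)
-1 1 (146, 292)
-1 -1 (210, 326)
[ 0.40538275 -0.03808312  0.1243886 ] now tcp px (np.float64(136.19087774601468), np.float64(158.10635107378326))
```

View pics/s3.png

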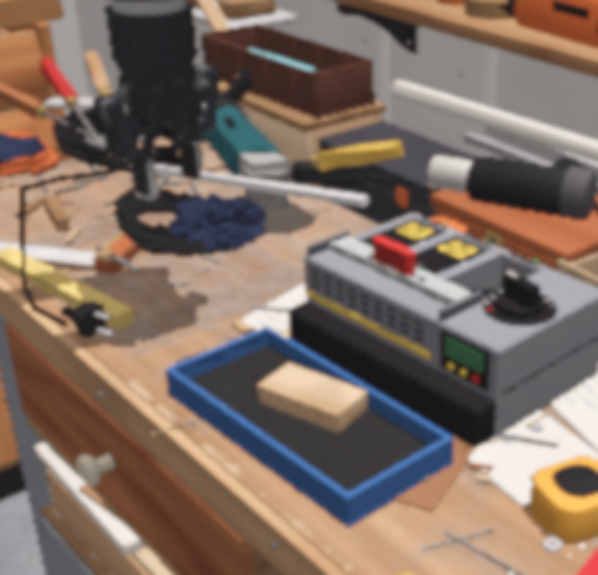

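```bash
python3 - <<'E'
from h import *
s=sense(); T=s['tool_pos']; print(T,s['gripper_width'])
for n in('scene','top'):
    w=cloud(cam(n)).reshape(-1,3); d=w-T
    p=d[(abs(d[:,0])<.07)&(abs(d[:,1])<.05)&(d[:,2]>-.08)]
    y=.96*p[:,0]+.28*p[:,1]
    for a in np.arange(-.06,.06,.01):
        q=p[(y>=a)&(y<a+.01)]
        if len(q): print(n,round(a,3),len(q),np.sort(q[:,2])[:4].round(3))
E
```

```text
[ 0.40538275 -0.03808312  0.1243886 ] 0.6074381943973995
scene -0.06 161 [0.085 0.086 0.087 0.087]
scene -0.05 905 [0.051 0.052 0.054 0.055]
scene -0.04 1130 [0.04  0.041 0.041 0.042]
scene -0.03 725 [0.041 0.046 0.047 0.048]
scene -0.02 454 [0.108 0.111 0.112 0.114]
scene -0.01 346 [0.109 0.111 0.112 0.113]
scene 0.0 318 [0.112 0.112 0.113 0.114]
scene 0.01 255 [0.099 0.101 0.102 0.103]
scene 0.02 343 [0.041 0.041 0.041 0.042]
scene 0.03 81 [0.042 0.044 0.046 0.049]
scene 0.04 95 [0.085 0.086 0.086 0.087]
scene 0.05 140 [0.086 0.087 0.091 0.093]
top -0.06 151 [0.091 0.092 0.092 0.092]
top -0.05 163 [0.054 0.054 0.06  0.063]
top -0.04 419 [0.042 0.043 0.047 0.048]
top -0.03 295 [0.045 0.046 0.051 0.054]
top -0.02 239 [0.11  0.114 0.115 0.116]
top -0.01 214 [0.169 0.17  0.171 0.171]
top 0.0 209 [0.169 0.169 0.169 0.171]
top 0.01 204 [0.104 0.17  0.17  0.171]
top 0.02 220 [0.039 0.039 0.042 0.042]
top 0.03 86 [0.045 0.047 0.05  0.051]
top 0.04 65 [0.082 0.083 0.083 0.084]
top 0.05 47 [0.089 0.092 0.093 0.093]
```

Emit:
send_rows:
  motion:
    - [0, 0, 0, 0, 0, 0, 0]
    - [0, 0, 0, 0, 0, 0, 0]
    - [0, 0, 0, 0, 0, 0, 0]
    - [0, 0, 0, 0, 0, 0, 0]
    - [0, 0, 0, 0, 0, 0, 0]
    - [0, 0, 0, 0, 0, 0, 0]

```text
time_s: 4.88
tool_pos: [0.4053, -0.0384, 0.1243]
tool_rot: [-3.141, 0.0, 1.857]
contact_force: [0.1, -0.2, 0.3]
gripper_width: 0.0
gripper_force: 0.0
```

```bash
cat >> h.py <<'E'
def tips():
    s=sense(); T=s['tool_pos']; print(T.round(4),s['tool_rot'].round(3),s['gripper_width'].round(3),s['joints'].round(3))
    ps=s['tool_rot'][2]; a=np.array([np.sin(ps),-np.cos(ps)]); b=np.array([np.cos(ps),np.sin(ps)])
    for n in('scene','top'):
        w=cloud(cam(n)).reshape(-1,3); d=w-T
        d=d[(np.hypot(d[:,0],d[:,1])<.07)&(d[:,2]>-.06)&(d[:,2]<.1)]
        z0=np.sort(d[:,2])[5]; q=d[d[:,2]<z0+.03]; A=q[:,:2]@a; B=q[:,:2]@b
        print(n,'zmin',z0.round(4),'close',np.percentile(A,[2,50,98]).round(3),'side',np.percentile(B,[2,50,98]).round(3),len(q))
E
python3 -c "
from h import *
tips()"
```

```text
Traceback (most recent call last):
  File "h.py", line 24, in tips
    s=sense(); T=s['tool_pos']; print(T.round(4),s['tool_rot'].round(3),s['gripper_width'].round(3),s['joints'].round(3))
                                                                        ^^^^^^^^^^^^^^^^^^^^^^^^
AttributeError: 'float' object has no attribute 'round'
```

```bash
sed -i "s/s\['gripper_width'\].round(3)/round(s['gripper_width'],3)/" h.py; python3 -c "
from h import *
tips()"
```

```text
[ 0.4053 -0.0384  0.1243] [-3.141  0.     1.857] 0.0 [-0.284 -0.174  1.9   -0.     1.415 -0.57 ]
scene zmin 0.0384 close [-0.016 -0.008  0.012] side [-0.013 -0.007  0.008] 171
top zmin 0.043 close [-0.014 -0.003  0.012] side [-0.011 -0.01  -0.002] 81
```

Emit:
send_rows:
  motion:
    - [0, 0, 0, 0, -6, 0, 5.2]
    - [0, 0, 0, 0, -6, 0, 5.2]
    - [0, 0, 0, 0, -4.97, -3, 5.2]
    - [0, 0, 0, 0, 0, -4.5, 5.2]
    - [0, 0, 0, 0, 0, -4.5, 5.2]
    - [0, 0, 0, 0, 0, 0, 5.2]

```text
time_s: 5.72
tool_pos: [0.4037, -0.207, 0.0021]
tool_rot: [-3.138, -0.004, 1.856]
contact_force: [0.3, 0.7, -0.1]
gripper_width: 0.609
gripper_force: 0.0
```

```bash
python3 -c "
from h import *
tips()"
```

```text
[ 0.4037 -0.207   0.0021] [-3.138 -0.004  1.856] 0.609 [-0.644  0.056  1.953 -0.     1.138 -0.929]
scene zmin -0.0035 close [-0.068 -0.019  0.054] side [-0.062 -0.002  0.064] 1202
top zmin 0.0038 close [-0.068 -0.049 -0.017] side [-0.067 -0.04  -0.008] 164
```

Emit:
send_rows:
  motion:
    - [0, 0, 0, 0.1, 0, -1.2, 5.2]
    - [0, 0, 0, 0, 0, -1.1, 5.2]
    - [0, 0, 0, 0, 0, 0, 5.2]

```text
time_s: 6.2
tool_pos: [0.406, -0.2078, -0.0193]
tool_rot: [-3.141, -0.001, 1.857]
contact_force: [-1.1, -0.1, 0.4]
gripper_width: 0.608
gripper_force: 0.0
```

Emit:
send_rows:
  motion:
    - [0, 0, 0, 0, 0, -0.4, 5.2]
    - [0, 0, 0, 0, 0, 0, 5.2]
    - [0, 0, 0, 0, 0, 0, 3]
    - [0, 0, 0, 0, 0, 0, 3]
    - [0, 0, 0, 0, 0, 0, 3]
    - [0, 0, 0, 0, 0, 0, 3]

```text
time_s: 6.95
tool_pos: [0.4066, -0.2082, -0.0222]
tool_rot: [3.141, 0.001, 1.856]
contact_force: [-1.8, 2.1, 5.9]
gripper_width: 0.513
gripper_force: 61.1
```

Emit:
send_rows:
  motion:
    - [0, 0, 0, 0, 0, 3, 3]
    - [0, 0, 0, 0, 0, 4, 3]
    - [0, 0, 0, 0, 5, 1, 3]
    - [0, 0, 0, 0, 5, 0, 3]
    - [0, 0, 0, 0, 5, 0, 3]
    - [0, 0, 0, 0, 4.6, -2, 3]
    - [0, 0, 0, 0, 0, -3, 3]
    - [0, 0, 0, 0, 0, -2.5, 3]
    - [0, 0, 0, 0, 0, -0.8, 3]
    - [0, 0, 0, 0, 0, 0, 3]

```text
time_s: 8.2
tool_pos: [0.4063, -0.0122, -0.0255]
tool_rot: [-3.141, -0.0, 1.856]
contact_force: [-0.4, 0.4, -0.2]
gripper_width: 0.506
gripper_force: 65.3
```

Emit:
send_rows:
  motion:
    - [0, 0, 0, 0, 0, -0.3, 3]
    - [0, 0, 0, 0, 0, -0.2, 3]
    - [0, 0, 0, 0, 0, 0, 3]

```text
time_s: 8.57
tool_pos: [0.4064, -0.0122, -0.0306]
tool_rot: [3.141, 0.0, 1.856]
contact_force: [-0.2, 0.4, -0.2]
gripper_width: 0.508
gripper_force: 65.3
```

Emit:
send_rows:
  motion:
    - [0, 0, 0, 0, 0, -0.15, 3]
    - [0, 0, 0, 0, 0, 0, 3]

```text
time_s: 8.82
tool_pos: [0.4065, -0.0121, -0.0321]
tool_rot: [3.141, 0.0, 1.856]
contact_force: [0.3, -0.3, 2.3]
gripper_width: 0.507
gripper_force: 65.6
```

Emit:
send_rows:
  motion:
    - [0, 0, 0, 0, 0, 0, 6.5]
    - [0, 0, 0, 0, 0, 0, 6.5]
    - [0, 0, 0, 0, 0, 0.5, 6.5]
    - [0, 0, 0, 0, 0, 4, 6.5]
    - [0, 0, 0, 0, 0, 5, 6.5]
    - [0, 0, 0, 0, 0, 5, 2]
    - [0, 0, 0, 0, 0, 0, 2]
    - [0, 0, 0, 0, 0, 0, 2]

```text
time_s: 9.82
tool_pos: [0.4061, -0.012, 0.1125]
tool_rot: [-3.141, -0.0, 1.856]
contact_force: [-0.8, 1.0, -0.3]
gripper_width: 0.235
gripper_force: 0.0
```

```bash
python3 - <<'E'
from h import *
tips()
P=[];W=[]
for i in range(3):
    c=cam('top'); w=cloud(c); im=c['pixels']; z=w[...,2]; hsv=cv2.cvtColor(im,cv2.COLOR_BGR2HSV)
    Y,X=np.mgrid[0:384,0:512]; b=(X>236)&(X<285)&(Y>125)&(Y<175)
    P.append(w[b&(z>.119)&(z<.132)]); W.append(w[b&(z>.112)&(hsv[...,2]>150)])
P=np.vstack(P);W=np.vstack(W); r=cv2.minAreaRect(P[:,:2].astype(np.float32)); v=np.linalg.eigh(np.cov(P[:,:2].T))[1][:,1]
print(P.mean(0),len(P),r,'pca',np.degrees(np.arctan2(v[1],v[0]))%180,'white',W.mean(0))
b=(X>150)&(X<245)&(Y>105)&(Y<165)
for x0,x1 in((158,182),(188,213)):
    m=b&(X>x0)&(X<x1)&(hsv[...,0]>20)&(hsv[...,0]<35)&(hsv[...,1]>130)&(hsv[...,2]>130); q=np.argwhere(m); u,vv=(q[:,1].min()+q[:,1].max())/2,(q[:,0].min()+q[:,0].max())/2
    print('patch',ray(c,u,vv,.096))
m=(X>180)&(X<220)&(Y>160)&(Y<180)&((hsv[...,0]<8)|(hsv[...,0]>172))&(hsv[...,1]>150); m=blob(m);print('bar',rect(w,m),np.nanmedian(w[m],0))
cv2.imwrite('pics/knob.png',cv2.resize(im[120:180,230:295],None,fx=8,fy=8,interpolation=cv2.INTER_CUBIC))
E
```

```text
[ 0.4061 -0.012   0.1125] [-3.141 -0.     1.856] 0.235 [-0.22  -0.167  1.92  -0.     1.389 -0.505]
scene zmin -0.0543 close [0.034 0.053 0.069] side [-0.004  0.024  0.057] 187
top zmin -0.0527 close [0.044 0.059 0.069] side [-0.005  0.019  0.035] 174
[ 0.57977573 -0.33586272  0.12360099] 389 ((0.5808044075965881, -0.33597636222839355), (0.03880343958735466, 0.014307580888271332), 85.87872314453125) pca 86.25906654637907 white [ 0.58061673 -0.3230645   0.12457992]
patch [ 0.62890697 -0.14630728  0.096     ]
patch [ 0.62104027 -0.20790587  0.096     ]
bar (((0.5315060615539551, -0.21531417965888977), (0.006936780177056789, 0.050016701221466064), 3.2770633697509766), 152) [ 0.53001994 -0.21643313  0.12629809]
```

View pics/knob.png

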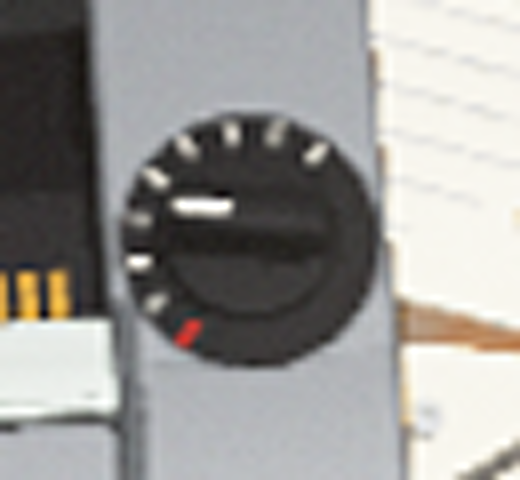

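Emit:
send_rows:
  motion:
    - [0, 0, -2.5, 2.18, -4.056, 1, 4]
    - [0, 0, -2.5, 2.18, -4.056, 0, 4]
    - [0, 0, -2.5, 2.18, -4.056, 0, 4]
    - [0, 0, -2.5, 2.18, -4.056, 0, 4]
    - [0, 0, -2.5, 2.18, -4.056, 0, 4]
    - [0, 0, -2.5, 2.18, -4.056, 0, 4]
    - [0, 0, -2.5, 2.18, -4.056, 0, 4]
    - [0, 0, -2.5, 2.18, -4.056, 0, 4]
    - [0, 0, 0, 0, 0, -2, 4]
    - [0, 0, 0, 0, 0, 0, 4]

```text
time_s: 11.32
tool_pos: [0.5796, -0.3356, 0.1]
tool_rot: [-3.138, -0.003, 1.508]
contact_force: [-0.5, 1.3, -0.1]
gripper_width: 0.469
gripper_force: 0.0
```

```bash
python3 - <<'E'
from h import *
s=sense(); T=s['tool_pos']; print(T,s['tool_rot'],s['gripper_width'])
c=cam('scene'); print('footc', ray(cam('top'),261.25,150,.104))
w=cloud(c); d=w-T; m=(np.hypot(d[...,0],d[...,1])<.05)&(d[...,2]>.022)&(d[...,2]<.1)
q=d[m]; print(np.sort(q[:,2])[:12].round(3), q[q[:,2]<.05].mean(0).round(3))
cv2.imwrite('pics/s4.png',cv2.resize(c['pixels'][100:270,180:380],None,fx=3,fy=3))
E
```

```text
[ 0.57956521 -0.33556256  0.10002217] [-3.13773086e+00 -2.60744938e-03  1.50751719e+00] 0.46924293994552546
footc [ 0.57721165 -0.33580639  0.104     ]
[0.022 0.022 0.022 0.023 0.023 0.023 0.023 0.023 0.023 0.023 0.023 0.023] [-0.001 -0.004  0.037]
```

View pics/s4.png

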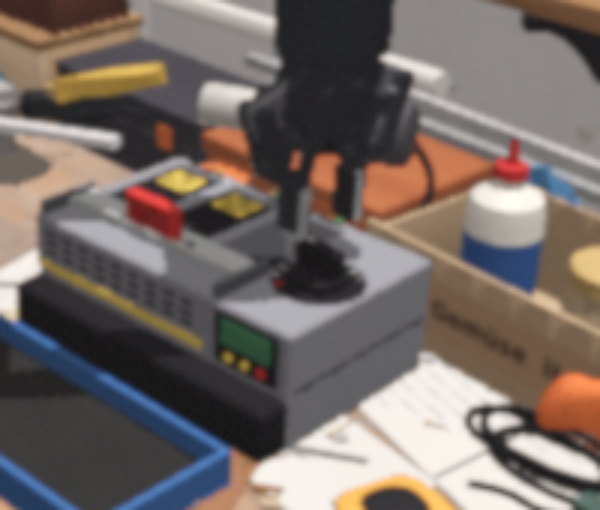

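Emit:
send_rows:
  motion:
    - [0, 0, 0, 0, 0, -1.2, 4]
    - [0, 0, 0, 0, 0, -1.2, 4]
    - [0, 0, 0, 0, 0, -0.4, 4]
    - [0, 0, 0, 0, 0, 0, 4]

```text
time_s: 11.92
tool_pos: [0.5806, -0.3364, 0.0744]
tool_rot: [-3.141, -0.0, 1.507]
contact_force: [0.5, -0.1, 0.5]
gripper_width: 0.469
gripper_force: 0.0
```

Emit:
send_rows:
  motion:
    - [0, 0, 0, 0, 0, 0, 0]
    - [0, 0, 0, 0, 0, 0, 0]
    - [0, 0, 0, 0, 0, 0, 0]
    - [0, 0, 0, 0, 0, 0, 0]
    - [0, 0, 0, 0, 0, 0, 0]

```text
time_s: 12.55
tool_pos: [0.5812, -0.3367, 0.0754]
tool_rot: [3.14, 0.001, 1.507]
contact_force: [3.1, 0.8, 5.6]
gripper_width: 0.136
gripper_force: 60.4
```

Emit:
send_rows:
  motion:
    - [0, 0, 6, 0, 0, 0, 0]
    - [0, 0, 8, 0, 0, 0, 0]
    - [0, 0, 8, 0, 0, 0, 0]
    - [0, 0, 8, 0, 0, 0, 0]
    - [0, 0, 8, 0, 0, 0, 0]
    - [0, 0, 8, 0, 0, 0, 0]
    - [0, 0, 6, 0, 0, 0, 0]
    - [0, 0, 0, 0, 0, 0, 0]

```text
time_s: 13.55
tool_pos: [0.5817, -0.3366, 0.0754]
tool_rot: [3.141, 0.002, 2.417]
contact_force: [8.3, 1.1, 5.1]
gripper_width: 0.132
gripper_force: 60.2
```

```bash
python3 -c "
from workcell import *
s=sense();print(s['tool_rot'],s['ft_torque'],s['contact_force'],s['gripper_width'],s['joints'])"
```

```text
[3.14061872e+00 2.03904705e-03 2.41699356e+00] [ 0.18181691 -1.32450665  0.05211814] [8.27962928 1.13195156 5.1274536 ] 0.13215021063164886 [-6.39451025e-01  4.08688772e-01  1.35288993e+00  8.12055361e-04
  1.37789952e+00 -1.48580408e+00]
```

Emit:
send_rows:
  motion:
    - [0, 0, 4, -0.1, 0, 0, 0]
    - [0, 0, 4, 0, 0, 0, 0]
    - [0, 0, 2, 0, 0, 0, 0]
    - [0, 0, 0, 0, 0, 0, 0]

```text
time_s: 14.05
tool_pos: [0.5817, -0.3365, 0.0754]
tool_rot: [3.14, 0.004, 2.59]
contact_force: [16.9, 0.6, 0.2]
gripper_width: 0.134
gripper_force: 60.0
```

```bash
python3 -c "
from workcell import *
s=sense();print(s['tool_rot'],s['ft_torque'],s['contact_force'],s['gripper_width'])"
```

```text
[3.14003697 0.00399086 2.5901689 ] [ 0.07545384 -2.85048327 -0.41809649] [16.85216383  0.57218177  0.24165601] 0.13417974902263616
```

Emit:
send_rows:
  motion:
    - [0, 0, 2, 0.15, 0, 0, 0]
    - [0, 0, 1, 0, 0, 0, 0]
    - [0, 0, 0, 0, 0, 0, 0]

```text
time_s: 14.42
tool_pos: [0.5819, -0.3365, 0.0754]
tool_rot: [3.141, 0.001, 2.641]
contact_force: [4.4, 2.4, 6.1]
gripper_width: 0.135
gripper_force: 66.5
```

```bash
python3 -c "
from workcell import *
s=sense();print(s['tool_rot'],s['ft_torque'],s['contact_force'],s['gripper_width'])"
```

```text
[3.14102937e+00 1.47266386e-03 2.64132790e+00] [ 0.42938894 -0.7903726  -1.26520273] [4.36718098 2.39069172 6.06712935] 0.13464712020125819
```

Emit:
send_rows:
  motion:
    - [0, 0, 0, 0, 0, 0, 4]
    - [0, 0, 0, 0, 0, 0, 4]
    - [0, 0, 0, 0, 0, 0, 4]
    - [0, 0, 0, 0, 0, 2.5, 4]
    - [0, 0, 0, 0, 0, 2.5, 4]
    - [0, 0, -8.1, -0.72, 1.73, 0, 4]
    - [0, 0, -8.1, -0.72, 1.73, 0, 4]
    - [0, 0, -8.1, -0.72, 1.73, 0, 4]
    - [0, 0, -8.1, -0.72, 1.73, 0, 4]
    - [0, 0, -8.1, -0.72, 1.73, 0, 4]
    - [0, 0, -8.1, -0.72, 1.73, 0, 4]
    - [0, 0, -8.2, -0.72, 1.72, 0, 4]

```text
time_s: 15.92
tool_pos: [0.5304, -0.2151, 0.1247]
tool_rot: [-3.141, -0.0, 1.646]
contact_force: [0.4, -0.2, 0.4]
gripper_width: 0.469
gripper_force: 0.0
```

```bash
python3 - <<'E'
from h import *
print(sense()['tool_pos'],sense()['tool_rot'])
a=cam('top')['pixels'][110:190,150:290]; b=cam('scene')['pixels'][100:260,170:350]
cv2.imwrite('pics/d1.png',np.hstack([cv2.resize(a,(420,300)),cv2.resize(b,(370,300))]))
E
```

```text
[ 0.53044149 -0.21505012  0.12472002] [-3.14131269e+00 -3.48361228e-05  1.64572400e+00]
```

View pics/d1.png

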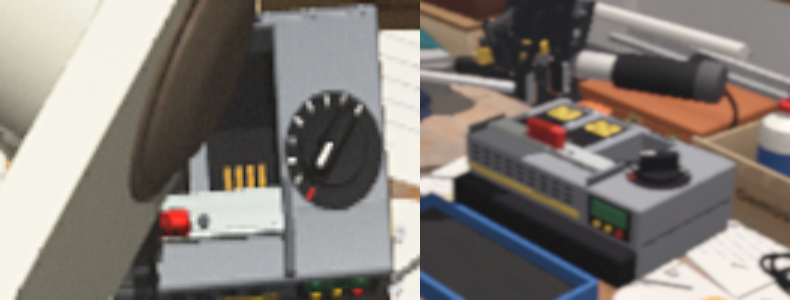

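Emit:
send_rows:
  motion:
    - [0, 0, 0, 0, 0, -2.4, 4]
    - [0, 0, 0, 0, 0, -1.8, 4]
    - [0, 0, 0, 0, 0, -1.0, 4]
    - [0, 0, 0, 0, 0, 0, 4]
    - [0, 0, 0, 0, 0, 0, 0]
    - [0, 0, 0, 0, 0, 0, 0]
    - [0, 0, 0, 0, 0, 0, 0]
    - [0, 0, 0, 0, 0, 0, 0]

```text
time_s: 17.02
tool_pos: [0.5317, -0.2158, 0.0737]
tool_rot: [3.139, 0.001, 1.65]
contact_force: [6.1, 0.5, 2.0]
gripper_width: 0.103
gripper_force: 59.0
```

Emit:
send_rows:
  motion:
    - [0, 0, 0, -0.5, -0.04, 0, 0]
    - [0, 0, 0, -0.5, -0.04, 0, 0]
    - [0, 0, 0, -0.5, -0.04, 0, 0]
    - [0, 0, 0, -0.5, -0.04, 0, 0]
    - [0, 0, 0, -0.4, -0.03, 0, 0]
    - [0, 0, 0, -0.1, 0, 0, 0]
    - [0, 0, 0, 0, 0, 0, 0]

```text
time_s: 17.9
tool_pos: [0.5104, -0.2173, 0.0739]
tool_rot: [3.132, 0.001, 1.651]
contact_force: [43.1, 5.0, -13.5]
gripper_width: 0.096
gripper_force: 59.1
```

Emit:
send_rows:
  motion:
    - [0, 0, 0, 0.3, 0.02, 0, 0]
    - [0, 0, 0, 0, 0, 0, 0]
    - [0, 0, 0, 0, 0, 0, 0]

```text
time_s: 18.27
tool_pos: [0.5104, -0.2172, 0.0738]
tool_rot: [3.138, 0.001, 1.651]
contact_force: [12.5, 3.8, 2.3]
gripper_width: 0.106
gripper_force: 61.5
```

```bash
python3 - <<'E'
from h import *
c=cam('scene'); cv2.imwrite('pics/d2.png',cv2.resize(c['pixels'][120:230,190:330],None,fx=4,fy=4,interpolation=cv2.INTER_CUBIC))
E
```

```text
(no output)
```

View pics/d2.png

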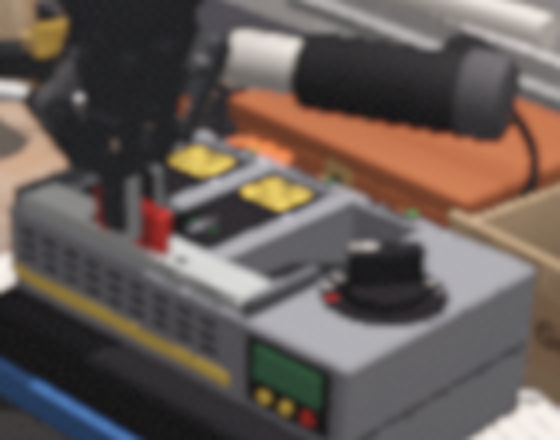

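Emit:
send_rows:
  motion:
    - [0, 0, 0, 0, 0, 0, 4]
    - [0, 0, 0, 0, 0, 0, 4]
    - [0, 0, 0, 0, 0, 0, 4]
    - [0, 0, 0, 0, 0, 3, 4]
    - [0, 0, 0, 0, 0, 3, 0]
    - [0, 0, -10, 1.1, 0.07, 0, 0]
    - [0, 0, -10, 1.1, 0.07, 0, 0]
    - [0, 0, -10, 1.1, 0.07, 0, 0]
    - [0, 0, -10, 1.1, 0.07, 0, 0]
    - [0, 0, -10, 1.1, 0.07, 0, 0]
    - [0, 0, -10, 1.1, 0.07, 0, 0]
    - [0, 0, -10, 1.1, 0.07, 0, 0]

```text
time_s: 19.82
tool_pos: [0.586, -0.2124, 0.1327]
tool_rot: [-3.141, 0.0, 0.423]
contact_force: [0.1, -0.2, 0.5]
gripper_width: -0.001
gripper_force: 0.0
```

Emit:
send_rows:
  motion:
    - [0, 0, -10, 1.2, 0.07, -1, 0]
    - [0, 0, -10, 1.2, 0.07, -1, 0]
    - [0, 0, 0, 0.4, 0.0, 0, 0]
    - [0, 0, 0, 0, 0, 0, 0]

```text
time_s: 20.32
tool_pos: [0.6138, -0.2111, 0.1131]
tool_rot: [-3.142, 0.0, 0.084]
contact_force: [-0.2, 0.5, 0.2]
gripper_width: 0.003
gripper_force: 0.0
```

```bash
python3 - <<'E'
from h import *
s=sense();T=s['tool_pos'];print(T,s['tool_rot'],s['gripper_width'])
for n in('scene','top'):
    c=cam(n); w=cloud(c); hsv=cv2.cvtColor(c['pixels'],cv2.COLOR_BGR2HSV)
    m=((hsv[...,0]<8)|(hsv[...,0]>172))&(hsv[...,1]>150)&(w[...,2]>.105)&(w[...,2]<.14)&(w[...,0]<.56)&(w[...,0]>.48)&(abs(w[...,1]+.21)<.05)
    if m.sum(): print(n,'handle',np.median(w[m],0),np.median(w[m&(w[...,2]>.126)],0),m.sum())
    d=w-T; q=d[(np.hypot(d[...,0],d[...,1])<.03)&(d[...,2]>0)&(d[...,2]<.07)]
    if len(q): print(n,np.sort(q[:,2])[:8].round(3),np.median(q,0).round(3))
E
```

```text
[ 0.61378225 -0.21106659  0.11305125] [-3.14158718e+00  9.99720062e-06  8.40428972e-02] 0.0028929021712557628
scene handle [ 0.505549   -0.22213163  0.12413918] [ 0.5064192  -0.21780833  0.12909184] 167
scene [0.036 0.036 0.037 0.038 0.039 0.039 0.039 0.039] [-0.008 -0.007  0.056]
top handle [ 0.5075276  -0.21722114  0.12857074] [ 0.50886804 -0.21532988  0.1291531 ] 154
top [0.04  0.04  0.041 0.042 0.042 0.043 0.044 0.044] [-0.011 -0.004  0.055]
```

Emit:
send_rows:
  motion:
    - [0, 0, 0, 0.4, 0, -3, 0]
    - [0, 0, 0, 0, 0, -1.9, 0]
    - [0, 0, 0, 0, 0, -0.4, 0]
    - [0, 0, 0, 0, 0, -0.3, 0]
    - [0, 0, 0, 0, 0, 0, 0]

```text
time_s: 21.05
tool_pos: [0.618, -0.2111, 0.0574]
tool_rot: [3.141, -0.001, 0.08]
contact_force: [0.3, -0.3, -0.5]
gripper_width: -0.001
gripper_force: 0.0
```

Emit:
send_rows:
  motion:
    - [0, 0, 0, 0.1, 0, -0.3, 0]
    - [0, 0, 0, 0.1, 0, -0.3, 0]
    - [0, 0, 0, 0.1, 0, -0.3, 0]
    - [0, 0, 0, 0, 0, 0, 0]

```text
time_s: 21.55
tool_pos: [0.6243, -0.212, 0.0525]
tool_rot: [3.138, -0.009, 0.08]
contact_force: [7.2, 1.6, 33.6]
gripper_width: -0.003
gripper_force: 17.1
```

```bash
python3 - <<'E'
from h import *
c=cam('scene'); cv2.imwrite('pics/d3.png',cv2.resize(c['pixels'][110:210,200:330],None,fx=5,fy=5,interpolation=cv2.INTER_CUBIC))
E
```

```text
(no output)
```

View pics/d3.png

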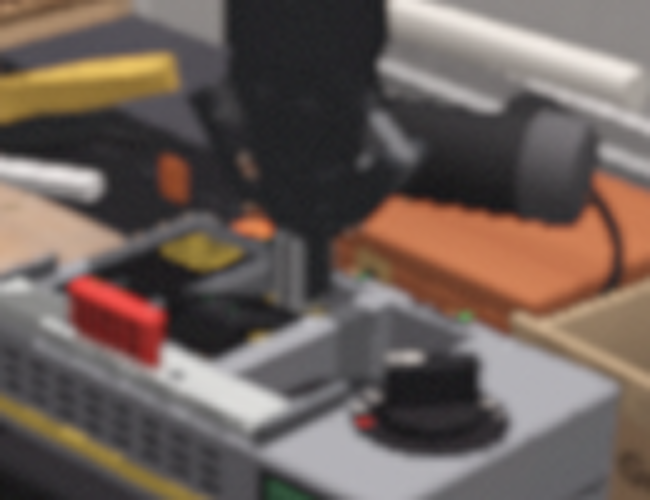

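Emit:
send_rows:
  motion:
    - [0, 0, 0, 0, 0, 1, 0]
    - [0, 0, 0, 0, 0, 4, 0]
    - [0, 0, 0, 0, 0, 2, 0]
    - [0, 0, 0, 0, 0, 0, 0]

```text
time_s: 22.1
tool_pos: [0.6214, -0.2113, 0.1191]
tool_rot: [3.14, -0.002, 0.08]
contact_force: [-0.4, -0.6, -1.0]
gripper_width: -0.001
gripper_force: 0.0
```

```bash
cat >> h.py <<'E'
O2=np.array([.5867,-.2125]); YAW=.079
EX=np.array([np.cos(YAW),np.sin(YAW)]); EY=np.array([-EX[1],EX[0]])
def prof(n='scene'):
    w=cloud(cam(n)).reshape(-1,3); d=w[:,:2]-O2; x=d@EX; y=d@EY
    for name,yo in(('w1',-.062),('w2',0),('w3',.062)):
        r=[]
        for a in np.arange(-.06,.06,.01):
            q=w[(abs(y-yo)<.018)&(x>a)&(x<=a+.01)&(w[:,2]<.14),2]; r.append((round(float(np.median(q)),3),len(q)) if len(q)>3 else None)
        print(n,name,r)
E
python3 -c "
from h import *
prof();prof('top')"
```

```text
scene w1 [(0.102, 5), (0.096, 7), None, None, None, None, None, None, (0.067, 4), None, None, (0.088, 51)]
scene w2 [None, (0.095, 6), (0.099, 83), (0.108, 44), (0.105, 18), (0.102, 15), (0.099, 13), (0.095, 15), (0.091, 15), (0.088, 10), (0.085, 11), (0.087, 22)]
scene w3 [(0.103, 7), (0.095, 5), None, (0.096, 11), (0.095, 32), (0.096, 30), (0.096, 27), (0.096, 27), (0.096, 25), (0.096, 28), (0.096, 23), None]
top w1 [(0.096, 71), (0.095, 47), (0.074, 72), (0.074, 74), (0.074, 77), (0.073, 77), (0.073, 76), (0.071, 66), (0.067, 68), (0.064, 66), (0.06, 62), (0.058, 85)]
top w2 [(0.096, 67), (0.095, 58), (0.092, 133), (0.108, 92), (0.106, 75), (0.102, 73), (0.098, 69), (0.094, 69), (0.091, 68), (0.088, 69), (0.084, 67), (0.081, 26)]
top w3 [(0.097, 70), (0.095, 68), (0.095, 97), (0.095, 64), (0.096, 52), (0.095, 37), (0.095, 19), (0.096, 7), None, None, None, None]
```

Emit:
send_rows:
  motion:
    - [0, 0, 0, -2, -0.1, 0, 6.2]
    - [0, 0, 0, -2, -0.1, 0, 6.2]
    - [0, 0, 0, -2.26, -0.14, 0, 6.2]
    - [0, 0, 0, 0, 0, -2.5, 6.2]
    - [0, 0, 0, 0, 0, -2.5, 6.2]
    - [0, 0, 0, 0, 0, -0.7, 6.2]
    - [0, 0, 0, 0, 0, 0, 6.2]

```text
time_s: 23.08
tool_pos: [0.558, -0.2142, 0.0602]
tool_rot: [-3.141, 0.001, 0.08]
contact_force: [1.1, -0.5, -1.3]
gripper_width: 0.725
gripper_force: 0.0
```

Emit:
send_rows:
  motion:
    - [0, 0, 0, 0, 0, -0.1, 6.2]
    - [0, 0, 0, 0, 0, 0, 3.5]
    - [0, 0, 0, 0, 0, 0, 3.5]
    - [0, 0, 0, 0, 0, 0, 3.5]
    - [0, 0, 0, 0, 0, 0, 3.5]
    - [0, 0, 0, 0, 0, 0, 3.5]

```text
time_s: 23.82
tool_pos: [0.5583, -0.2144, 0.0604]
tool_rot: [3.141, -0.001, 0.08]
contact_force: [-3.1, 2.1, 6.1]
gripper_width: 0.513
gripper_force: 60.4
```

Emit:
send_rows:
  motion:
    - [0, 0, 0, 0, 0, 0.4, 3.5]
    - [0, 0, 0, 0, 0, 0.6, 3.5]
    - [0, 0, 0, 0, 0, 0.8, 3.5]
    - [0, 0, 0, 0, 0, 1, 3.5]
    - [0, 0, 0, 0, 0, 1.2, 3.5]
    - [0, 0, 0, 0, 0, 1.5, 3.5]
    - [0, 0, 0, 0, 0, 1.5, 3.5]
    - [0, 0, 0, 0, 0, 0, 3.5]

```text
time_s: 24.82
tool_pos: [0.5588, -0.2147, 0.1313]
tool_rot: [3.14, -0.002, 0.08]
contact_force: [0.1, -0.9, -1.0]
gripper_width: 0.515
gripper_force: 61.2
```

```bash
python3 - <<'E'
from h import *
print(sense()['contact_force'],sense()['gripper_width'])
measure_tray()
c=cam('scene'); cv2.imwrite('pics/d4.png',cv2.resize(c['pixels'][90:240,160:350],None,fx=4,fy=4,interpolation=cv2.INTER_CUBIC))
E
```

```text
[ 0.08134014 -0.87139819 -1.01209493] 0.5152680701350482
tray (((0.39620885252952576, -0.24754241108894348), (0.116566963493824, 0.2673397660255432), 2.5179660320281982), 858)
wood (((0.4797455370426178, -0.4603404104709625), (0.006855032406747341, 0.02371729165315628), 88.80110168457031), 36) 0.03435558291389041
```

View pics/d4.png

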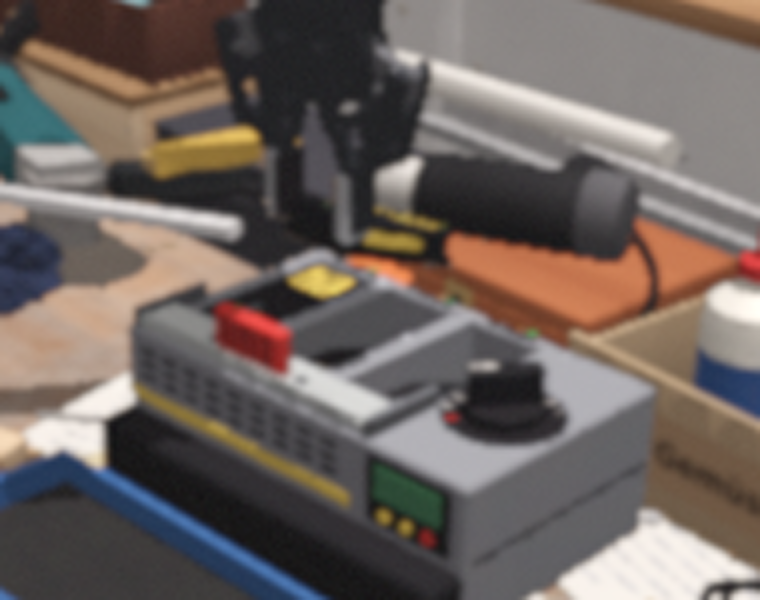

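Emit:
send_rows:
  motion:
    - [0, 0, 0, 0, 0, 2, 3.5]
    - [0, 0, 0, 0, 0, 2, 3.5]
    - [0.18, -2.33, -0.33, -3.09, -1.57, 0, 3.5]
    - [0.18, -2.33, -0.33, -3.09, -1.57, 0, 3.5]
    - [0.18, -2.33, -0.33, -3.09, -1.57, 0, 3.5]
    - [0.18, -2.33, -0.33, -3.09, -1.57, 0, 3.5]
    - [0.18, -2.33, -0.33, -3.09, -1.57, 0, 3.5]
    - [0.18, -2.33, -0.33, -3.09, -1.57, 0, 3.5]
    - [0, 0, 0, 0, 0, -3, 3.5]
    - [0, 0, 0, 0, 0, -3, 3.5]
    - [0, 0, 0, 0, 0, 0, 3.5]

```text
time_s: 26.3
tool_pos: [0.3719, -0.3075, 0.1077]
tool_rot: [-3.134, -0.242, 0.043]
contact_force: [-0.5, -0.3, -0.1]
gripper_width: 0.514
gripper_force: 61.7
```

```bash
python3 - <<'E'
from h import *
s=sense();print(s['tool_pos'],s['tool_rot'],s['gripper_width'])
c=measure_tray()
w=cloud(c);c2=cam('scene');w2=cloud(c2)
for n,c_,w_ in(('top',c,w),('scene',c2,w2)):
    hsv=cv2.cvtColor(c_['pixels'],cv2.COLOR_BGR2HSV)
    m=(hsv[...,0]>20)&(hsv[...,0]<35)&(hsv[...,1]>120)&(hsv[...,2]>110)&(w_[...,2]>.06)&(w_[...,2]<.2)&(abs(w_[...,1]+.31)<.05)&(w_[...,0]<.5)&(w_[...,0]>.3)
    q=w_[m]; print(n,len(q),q.mean(0) if len(q) else '',q.min(0) if len(q) else '',q.max(0) if len(q) else '')
cv2.imwrite('pics/d5.png',np.hstack([cv2.resize(c['pixels'][180:290,140:300],(400,300)),cv2.resize(c2['pixels'][100:300,110:340],(400,350))[:300]]))
E
```

```text
[ 0.37188802 -0.30747226  0.10771351] [-3.13405866 -0.24247437  0.0432976 ] 0.5137871764524186
tray (((0.3939603865146637, -0.19561630487442017), (0.11636179685592651, 0.164108008146286), 2.327800989151001), 386)
wood (((0.41925734281539917, -0.05635860562324524), (0.04234535992145538, 0.060966089367866516), 18.79821014404297), 522) 0.01936327093367988
top 235 [ 0.43470418 -0.3044838   0.14673351] [ 0.42122571 -0.3201751   0.14307171] [ 0.4484743  -0.28637458  0.15137165]
scene 202 [ 0.42024415 -0.31643826  0.1469077 ] [ 0.37661186 -0.33308802  0.13642698] [ 0.44912021 -0.28719237  0.15156737]
```

View pics/d5.png

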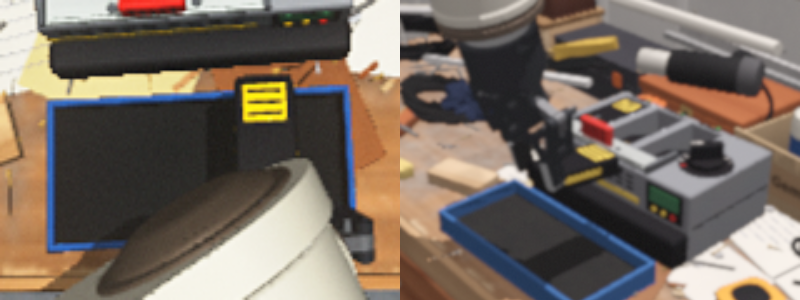

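Emit:
send_rows:
  motion:
    - [0, 0, 0, -0.3, 0, -3, 3.5]
    - [0, 0, 0, 0, 0, -3, 3.5]
    - [0, 0, 0, 0, 0, -2.5, 3.5]
    - [0, 0, 0, 0, 0, -1.2, 3.5]
    - [0, 0, 0, 0, 0, -0.8, 3.5]
    - [0, 0, 0, 0, 0, 0, 3.5]

```text
time_s: 27.15
tool_pos: [0.37, -0.3088, 0.0051]
tool_rot: [-3.138, -0.245, 0.045]
contact_force: [0.8, 0.3, -1.9]
gripper_width: 0.513
gripper_force: 61.7
```

Emit:
send_rows:
  motion:
    - [0, 0, 0, 0, 0, -0.5, 3.5]
    - [0, 0, 0, 0, 0, -0.4, 3.5]
    - [0, 0, 0, 0, 0, 0, 3.5]

```text
time_s: 27.52
tool_pos: [0.3697, -0.3085, -0.0044]
tool_rot: [-3.137, -0.245, 0.044]
contact_force: [-0.1, 0.2, -2.2]
gripper_width: 0.514
gripper_force: 61.7
```

Emit:
send_rows:
  motion:
    - [0, 0, 0, 0, 0, -0.3, 3.5]
    - [0, 0, 0, 0, 0, -0.3, 3.5]
    - [0, 0, 0, 0, 0, 0, 3.5]

```text
time_s: 27.9
tool_pos: [0.3699, -0.3087, -0.0103]
tool_rot: [-3.138, -0.245, 0.044]
contact_force: [0.9, -0.5, 1.2]
gripper_width: 0.512
gripper_force: 61.9
```

Emit:
send_rows:
  motion:
    - [0, 0, 0, 0, 0, 0, 6.2]
    - [0, 0, 0, 0, 0, 0, 6.2]
    - [0, 0, 0, 0, 0, 0, 6.2]
    - [0, 0, 0, 0, 0, 2, 6.2]
    - [0, 0, 0, 0, 0, 4, 6.2]
    - [-0.15, 4.7, 0, 0, 0, 5, 4]
    - [-0.15, 4.7, 0, 1, 4, 5, 0]
    - [-0.2, 4.6, 1.5, 3, 5, 0, 0]
    - [0, 0, 0, 3, 5, 0, 0]
    - [0, 0, 0, 3, 0, 0, 0]
    - [0, 0, 0, 0, 0, 0, 0]

```text
time_s: 29.28
tool_pos: [0.4695, -0.1713, 0.1476]
tool_rot: [-3.134, -0.003, 0.071]
contact_force: [-0.5, 0.0, -1.1]
gripper_width: 0.0
gripper_force: 0.0
```

```bash
cat >> h.py <<'E'
def packs():
    c=cam('top'); w=cloud(c); hsv=cv2.cvtColor(c['pixels'],cv2.COLOR_BGR2HSV)
    m=((hsv[...,0]>20)&(hsv[...,0]<35)&(hsv[...,1]>120)&(hsv[...,2]>110)&(w[...,2]>.015)&(w[...,2]<.2)&(w[...,0]<.66)&(w[...,0]>.3)&(w[...,1]<-.08)&(w[...,1]>-.4)).astype(np.uint8)
    m=cv2.morphologyEx(m,cv2.MORPH_CLOSE,np.ones((5,5)))
    n,l,s,_=cv2.connectedComponentsWithStats(m)
    for i in range(1,n):
        if s[i,4]>60:
            q=w[l==i]; q=q[~np.isnan(q[:,0])]; A=np.c_[q[:,:2]-q[:,:2].mean(0),np.ones(len(q))]; k=np.linalg.lstsq(A,q[:,2],rcond=None)[0]
            print('patch',cv2.minAreaRect(q[:,:2].astype(np.float32)),'z',np.median(q[:,2]).round(4),'slope',k[:2].round(3),len(q))
E
python3 -c "
from h import *
s=sense();print(s['tool_pos'],s['tool_rot'])
measure_tray();packs();prof('scene')"
```

```text
[ 0.46953036 -0.17133517  0.14762928] [-3.13385986 -0.00328238  0.07148802]
tray (((0.3961547017097473, -0.24725241959095), (0.11648454517126083, 0.2675032317638397), 2.5178020000457764), 807)
wood (((0.4794650971889496, -0.46034085750579834), (0.006487089209258556, 0.023512423038482666), 88.65744018554688), 37) 0.034241161287533385
patch ((0.43174001574516296, -0.3045273423194885), (0.03225228935480118, 0.026086004450917244), 89.82272338867188) z 0.0316 slope [ 0.026 -0.008] 208
scene w1 [None, (0.095, 7), None, None, None, None, None, None, (0.068, 4), None, None, (0.087, 42)]
scene w2 [None, (0.096, 6), None, None, (0.073, 5), (0.074, 10), (0.074, 11), None, None, None, None, (0.089, 18)]
scene w3 [(0.103, 7), (0.095, 4), None, (0.096, 14), (0.096, 27), (0.096, 29), (0.096, 22), (0.095, 29), (0.096, 27), (0.096, 25), (0.095, 22), (0.091, 5)]
```

Emit:
send_rows:
  motion:
    - [0, 0, 0, 3.6, 0.55, 0, 0]
    - [0, 0, 0, 3.6, 0.55, 0, 0]
    - [0, 0, 0, 3.6, 0.55, 0, 0]
    - [0, 0, 0.4, 3.55, 0.55, -1, 0]
    - [0, 0, 0, 0, 0, -3, 0]
    - [0, 0, 0, 0, 0, -3, 0]
    - [0, 0, 0, 0, 0, -1.6, 0]
    - [0, 0, 0, 0, 0, -0.4, 0]
    - [0, 0, 0, 0.1, 0, -0.3, 0]
    - [0, 0, 0, 0.1, 0, -0.3, 0]
    - [0, 0, 0, 0, 0, 0, 0]

```text
time_s: 30.8
tool_pos: [0.6158, -0.1507, 0.0546]
tool_rot: [-3.136, -0.009, 0.076]
contact_force: [4.9, 0.2, 11.8]
gripper_width: 0.002
gripper_force: 6.3
```

Emit:
send_rows:
  motion:
    - [0, 0, 0, 0.15, 0, -0.25, 0]
    - [0, 0, 0, 0.15, 0, -0.25, 0]
    - [0, 0, 0, 0, 0, 0, 0]

```text
time_s: 31.18
tool_pos: [0.6208, -0.1512, 0.0525]
tool_rot: [-3.138, -0.014, 0.076]
contact_force: [7.7, 1.3, 35.2]
gripper_width: 0.003
gripper_force: 17.5
```

Lift and check, then position at the grip height above pack 3.

Emit:
send_rows:
  motion:
    - [0, 0, 0, 0, 0, 1, 0]
    - [0, 0, 0, 0, 0, 4, 0]
    - [0, 0, 0, 0, 0, 2, 0]
    - [0, 0, 0, 0, 0, 0, 0]

```text
time_s: 31.68
tool_pos: [0.6176, -0.1505, 0.1191]
tool_rot: [-3.136, -0.007, 0.076]
contact_force: [-0.1, 0.1, 0.1]
gripper_width: -0.001
gripper_force: 0.0
```

```bash
python3 -c "
from h import *
s=sense();print(s['tool_pos'],s['tool_rot'])
prof('scene');prof('top')"
```

```text
[ 0.61762223 -0.15047733  0.11914825] [-3.13565714 -0.00659381  0.07623582]
scene w1 [None, (0.096, 8), None, None, None, None, None, None, None, None, None, (0.088, 44)]
scene w2 [None, (0.095, 7), None, None, (0.075, 5), (0.074, 9), (0.073, 10), (0.072, 4), None, None, None, (0.085, 22)]
scene w3 [(0.103, 5), (0.095, 4), (0.103, 23), (0.108, 45), (0.107, 15), (0.103, 11), (0.099, 11), (0.095, 12), (0.091, 13), (0.089, 12), (0.086, 7), (0.085, 12)]
top w1 [(0.096, 73), (0.095, 47), (0.074, 70), (0.074, 75), (0.074, 81), (0.073, 75), (0.073, 78), (0.071, 68), (0.067, 65), (0.064, 67), (0.06, 60), (0.057, 91)]
top w2 [(0.097, 73), (0.095, 55), (0.074, 64), (0.074, 80), (0.074, 73), (0.073, 80), (0.073, 78), (0.072, 65), (0.068, 67), (0.064, 62), (0.06, 67), (0.057, 68)]
top w3 [(0.097, 72), (0.094, 65), (0.089, 112), (0.108, 105), (0.106, 76), (0.102, 75), (0.099, 73), (0.095, 67), (0.092, 71), (0.088, 66), (0.085, 69), (0.08, 33)]
```

Emit:
send_rows:
  motion:
    - [0, 0, 0, -2.1, -0.1, 0, 6.2]
    - [0, 0, 0, -2.1, -0.1, 0, 6.2]
    - [0, 0, 0, -2.16, -0.04, 0, 6.2]
    - [0, 0, 0, 0, 0, -2.5, 6.2]
    - [0, 0, 0, 0, 0, -2.5, 6.2]
    - [0, 0, 0, 0, 0, -0.85, 6.2]
    - [0, 0, 0, 0, 0, 0, 6.2]
    - [0, 0, 0, 0, 0, 0, 3.5]
    - [0, 0, 0, 0, 0, 0, 3.5]
    - [0, 0, 0, 0, 0, 0, 3.5]
    - [0, 0, 0, 0, 0, 0, 3.5]
    - [0, 0, 0, 0, 0, 0, 3.5]

```text
time_s: 33.28
tool_pos: [0.5551, -0.1528, 0.0618]
tool_rot: [-3.136, -0.009, 0.077]
contact_force: [-4.0, 6.3, 45.0]
gripper_width: 0.508
gripper_force: 91.4
```

Emit:
send_rows:
  motion:
    - [0, 0, 0, 0, 0, 0.4, 3.5]
    - [0, 0, 0, 0, 0, 0.6, 3.5]
    - [0, 0, 0, 0, 0, 0.8, 3.5]
    - [0, 0, 0, 0, 0, 1, 3.5]
    - [0, 0, 0, 0, 0, 1.2, 3.5]
    - [0, 0, 0, 0, 0, 1.5, 3.5]
    - [0, 0, 0, 0, 0, 1.5, 3.5]
    - [0, 0, 0, 0, 0, 2, 3.5]
    - [0, 0, 0, 0, 0, 2, 3.5]
    - [0, 0, 0, 0, 0, 0, 3.5]

```text
time_s: 34.52
tool_pos: [0.5539, -0.1528, 0.1704]
tool_rot: [-3.136, -0.006, 0.076]
contact_force: [-0.5, -0.1, -2.8]
gripper_width: 0.502
gripper_force: 69.3
```

```bash
python3 -c "
from h import *
s=sense();print(s['tool_pos'],s['tool_rot'],s['gripper_width'])
measure_tray();packs();prof('scene')"
```

```text
[ 0.55387959 -0.1528226   0.17037426] [-3.13558275 -0.00620486  0.07626378] 0.5018041858962874
tray (((0.3962972164154053, -0.247659832239151), (0.11639703810214996, 0.267149418592453), 2.4378697872161865), 866)
wood (((0.4203486442565918, -0.05907246470451355), (0.042127665132284164, 0.0550755076110363), 17.66039276123047), 283) 0.019051591279988764
patch ((0.43166613578796387, -0.30447784066200256), (0.032383088022470474, 0.0262281633913517), 89.52920532226562) z 0.0318 slope [-0.026  0.006] 207
scene w1 [None, (0.096, 7), None, None, None, None, None, None, (0.068, 4), None, None, (0.088, 44)]
scene w2 [None, (0.095, 6), None, None, (0.074, 7), (0.073, 7), (0.074, 10), None, None, None, None, (0.089, 22)]
scene w3 [(0.102, 7), None, None, None, None, None, None, None, None, None, None, (0.085, 7)]
```

Emit:
send_rows:
  motion:
    - [0.18, -2.33, -0.33, -3.155, -0.6, 0, 3.5]
    - [0.18, -2.33, -0.33, -3.155, -0.6, 0, 3.5]
    - [0.18, -2.33, -0.33, -3.155, -0.6, 0, 3.5]
    - [0.18, -2.33, -0.33, -3.155, -0.6, 0, 3.5]
    - [0.18, -2.33, -0.33, -3.155, -0.6, 0, 3.5]
    - [0.18, -2.33, -0.33, -3.155, -0.6, 0, 3.5]
    - [0, 0, 0, 0, 0, -3, 3.5]
    - [0, 0, 0, 0, 0, -3, 3.5]
    - [0, 0, 0, 0, 0, 0, 3.5]

```text
time_s: 35.8
tool_pos: [0.3628, -0.1875, 0.1065]
tool_rot: [-3.126, -0.245, 0.04]
contact_force: [-0.3, 1.0, -1.5]
gripper_width: 0.499
gripper_force: 69.3
```

```bash
python3 -c "
from h import *
s=sense();print(s['tool_pos'],s['tool_rot'],s['gripper_width'],s['contact_force'])
measure_tray();packs()"
```

```text
[ 0.36279132 -0.18754798  0.10645767] [-3.12639909 -0.24547988  0.03981293] 0.4986757531216863 [-0.25404569  0.9767964  -1.45086186]
tray (((0.39804285764694214, -0.2882741391658783), (0.11621284484863281, 0.18608027696609497), 2.360368013381958), 482)
wood (((0.41924113035202026, -0.05654386058449745), (0.04282725602388382, 0.06082546338438988), 18.487525939941406), 536) 0.018918270620091496
patch ((0.42438000440597534, -0.18474046885967255), (0.02743745967745781, 0.03432120755314827), 3.6152400970458984) z 0.1416 slope [-0.163  0.031] 270
patch ((0.4319019317626953, -0.3045606017112732), (0.03225019946694374, 0.02635471522808075), 89.84209442138672) z 0.0316 slope [0.013 0.002] 208
```

Emit:
send_rows:
  motion:
    - [0, 0, 0, 0.1, 0, -3, 3.5]
    - [0, 0, 0, 0, 0, -3, 3.5]
    - [0, 0, 0, 0, 0, -2.5, 3.5]
    - [0, 0, 0, 0, 0, -1.2, 3.5]
    - [0, 0, 0, 0, 0, -0.8, 3.5]
    - [0, 0, 0, 0, 0, 0, 3.5]

```text
time_s: 36.65
tool_pos: [0.3651, -0.1887, 0.0038]
tool_rot: [-3.13, -0.248, 0.041]
contact_force: [-1.1, -0.2, -2.5]
gripper_width: 0.504
gripper_force: 69.3
```

Emit:
send_rows:
  motion:
    - [0, 0, 0, 0, 0, -0.4, 3.5]
    - [0, 0, 0, 0, 0, -0.4, 3.5]
    - [0, 0, 0, 0, 0, 0, 3.5]

```text
time_s: 37.02
tool_pos: [0.365, -0.1886, -0.0046]
tool_rot: [-3.13, -0.248, 0.041]
contact_force: [0.4, 0.1, 0.2]
gripper_width: 0.501
gripper_force: 69.9
```

Emit:
send_rows:
  motion:
    - [0, 0, 0, 0, 0, -0.2, 3.5]
    - [0, 0, 0, 0, 0, 0, 6.2]
    - [0, 0, 0, 0, 0, 0, 6.2]
    - [0, 0, 0, 0, 0, 0, 6.2]
    - [0, 0, 0, 0, 0, 2, 6.2]
    - [0, 0, 0, 0, 0, 4, 6.2]
    - [-0.15, 4.7, 0, 0, 0, 5, 4]
    - [-0.15, 4.7, 0, 2, 0, 5, 0]
    - [-0.2, 4.6, 1.5, 4, -1.5, 0, 0]
    - [0, 0, 0, 5.2, -1.4, 0, 0]
    - [0, 0, 0, 0, 0, 0, 0]

```text
time_s: 38.4
tool_pos: [0.479, -0.2177, 0.1518]
tool_rot: [-3.126, -0.002, 0.068]
contact_force: [-0.8, 0.0, -0.5]
gripper_width: 0.003
gripper_force: 0.0
```

```bash
python3 - <<'E'
from h import *
s=sense();print(s['tool_pos'],s['tool_rot'])
measure_tray();packs()
c=cam('scene'); w=cloud(c); hsv=cv2.cvtColor(c['pixels'],cv2.COLOR_BGR2HSV)
m=((hsv[...,0]<8)|(hsv[...,0]>172))&(hsv[...,1]>150)&(w[...,2]>.105)&(w[...,2]<.14)&(w[...,0]<.56)&(w[...,0]>.48)&(abs(w[...,1]+.21)<.05)
print('handle',np.median(w[m],0),w[m].min(0),w[m].max(0),m.sum())
E
```

```text
[ 0.479006   -0.21771883  0.15177958] [-3.12560879e+00 -1.84568566e-03  6.81177436e-02]
tray (((0.3962775468826294, -0.2475491315126419), (0.11638044565916061, 0.26696908473968506), 2.4907243251800537), 620)
wood (((0.40431615710258484, -0.12756143510341644), (0.1916806846857071, 0.04762313514947891), 77.85202026367188), 170) 0.020187596555470873
patch ((0.4317498803138733, -0.30454692244529724), (0.03225217014551163, 0.026073500514030457), 89.89169311523438) z 0.0318 slope [0.007 0.003] 205
patch ((0.4257262647151947, -0.18658459186553955), (0.029263490810990334, 0.02603558450937271), 89.9131851196289) z 0.0316 slope [-0.003  0.005] 135
handle [ 0.50539308 -0.22205308  0.12385905] [ 0.5010486  -0.24295576  0.10910242] [ 0.51478176 -0.19507783  0.13212181] 161
```

Emit:
send_rows:
  motion:
    - [0, 0, 0, 0, 0, -3, 0]
    - [0, 0, 0, 0, 0, -3, 0]
    - [0, 0, 0, 0, 0, -1.9, 0]
    - [0, 0, 0, 0, 0, 0, 0]
    - [0, 0, 0, 0.6, 0.04, 0, 0]
    - [0, 0, 0, 0.6, 0.04, 0, 0]
    - [0, 0, 0, 0.6, 0.05, 0, 0]
    - [0, 0, 0, 0.6, 0.05, 0, 0]
    - [0, 0, 0, 0.5, 0.05, 0, 0]
    - [0, 0, 0, 0.5, 0.05, 0, 0]
    - [0, 0, 0, 0, 0, 0, 0]

```text
time_s: 39.92
tool_pos: [0.5112, -0.2147, 0.0744]
tool_rot: [-3.127, -0.004, 0.067]
contact_force: [0.1, 0.4, 0.7]
gripper_width: 0.003
gripper_force: 0.0
```

Push gently a little more to seat it, then retreat and look.

Emit:
send_rows:
  motion:
    - [0, 0, 0, 0.3, 0.02, 0, 0]
    - [0, 0, 0, 0.3, 0.02, 0, 0]
    - [0, 0, 0, 0, 0, 0, 0]

```text
time_s: 40.3
tool_pos: [0.5171, -0.2144, 0.0744]
tool_rot: [-3.127, -0.004, 0.067]
contact_force: [-0.4, -0.0, 0.5]
gripper_width: -0.0
gripper_force: 0.0
```

Emit:
send_rows:
  motion:
    - [0, 0, 0, -1.5, -0.1, 0, 0]
    - [0, 0, 0, 0, 0, 4, 0]
    - [0, 0, 0, 0, 0, 6, 0]
    - [0, 0, 0, 0, 4, 3, 0]
    - [0, 0, 0, 0, 6, 0, 0]
    - [0, 0, 0, 0, 6, 0, 0]
    - [0, 0, 0, -1, 6, 0, 0]
    - [0, 0, 0, -2, 4, 0, 0]
    - [0, 0, 0, 0, 0, 0, 0]

```text
time_s: 41.42
tool_pos: [0.4703, 0.0466, 0.2048]
tool_rot: [-3.127, -0.004, 0.07]
contact_force: [0.5, -0.6, -0.5]
gripper_width: -0.001
gripper_force: 0.0
```

```bash
python3 - <<'E'
from h import *
s=sense();print(s['tool_pos'],s['contact_force'],s['time_s'])
measure_tray();packs()
c=cam('top'); w=cloud(c); hsv=cv2.cvtColor(c['pixels'],cv2.COLOR_BGR2HSV)
m=((hsv[...,0]<8)|(hsv[...,0]>172))&(hsv[...,1]>150)&(w[...,2]>.105)&(w[...,2]<.14)&(w[...,0]<.56)&(w[...,0]>.48)&(abs(w[...,1]+.21)<.05)
print('handle',np.median(w[m],0),rect(w,m))
cv2.imwrite('pics/f.png',cv2.resize(c['pixels'][105:285,90:360],None,fx=2.9,fy=2.9,interpolation=cv2.INTER_CUBIC))
E
```

```text
[0.47025971 0.04655186 0.20479335] [ 0.47183159 -0.60692661 -0.52070763] 41.425
tray (((0.39620736241340637, -0.247534841299057), (0.11633948981761932, 0.26725295186042786), 2.4640910625457764), 849)
wood (((0.41911399364471436, -0.05629114806652069), (0.04282795637845993, 0.06180204451084137), 18.243026733398438), 533) 0.019070522176601584
patch ((0.43168550729751587, -0.30454593896865845), (0.03221772238612175, 0.02621004730463028), 89.76847076416016) z 0.0315 slope [0.014 0.014] 208
patch ((0.42496389150619507, -0.1847693920135498), (0.027894293889403343, 0.032907258719205856), 1.893525242805481) z 0.0317 slope [-0.001  0.008] 211
handle [ 0.53106821 -0.21455574  0.1284068 ] (((0.5325841903686523, -0.21379168331623077), (0.009178629145026207, 0.049342673271894455), 3.8404369354248047), 155)
```

View pics/f.png

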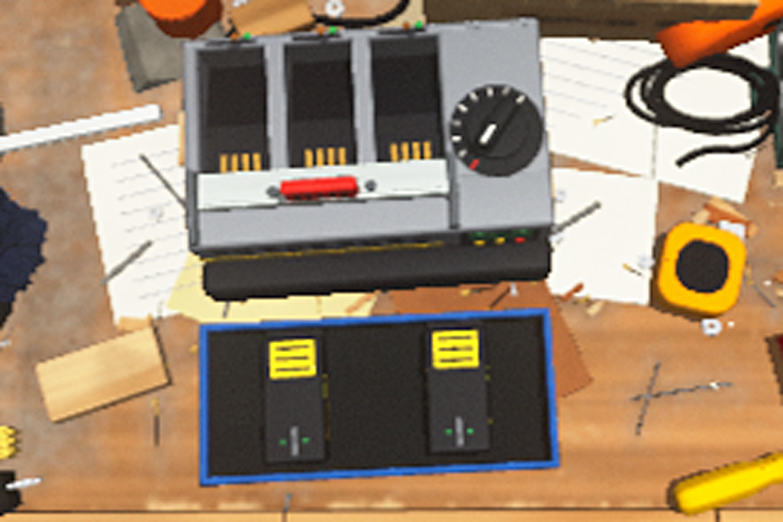

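The picture shows both packs flat in the tray, the bar home at (318,187), the dial pointing at its red mark (487,133), and the offcut flat on the bench at (103,370). The tape measure hasn't moved.

```bash
python3 -c "
from workcell import *
print(sign_off())"
```

```text
the job is handed in; nothing more can be done
None
```

The job is handed in, with no verdict returned: the offcut is flat on the bench, the dial is off, the two packs present (well 1 was empty) lie flat in the tray, the bar is home, and the tape measure was not touched.

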